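Flip the inspection flag of the measured ring

ROBOT

A 7-joint arm with a two-finger parallel gripper is mounted at the origin on the work surface. World frame = base frame: x ahead of the robot, y to its left, z up, the work surface at z = 0. Lengths are in m, angles in rad, forces in N, time in s.
With the tool pointing down it reaches from about 0.35 to 0.9 m from the base axis. Payload 8.1 kg.
Tool frame: the origin (TCP) lies midway between the tips of the shut fingers; the grasp point (between the pads) lies 19 mm behind it (bot.hold_point_z is the distance from the TCP to the grasp point, in m); z points along the fingers, y is the line along which they close (so a half turn about z gives the same grasp; the last joint's range is limited). The gripper opens to 85 mm and grips with 20 to 120 N. Pads are 22 mm wide; open, the fingers measure 114 mm over their backs; the gripper's body (76 mm by 85 mm) begins 54 mm behind the grasp point. The pads swing forward as they close: fully open they stand 13 mm farther back than shut.
Start: joints at [1.128, 0.434, 0.025, 1.573, -0.012, 1.134, -0.075], TCP at [0.208, -0.589, 0.231] pointing down, gripper open.
Joint ranges: [-2.62, 2.62], [-0.44, 2.09], [-1.27, 1.32], [0.08, 2.57], [-1.32, 4.46], [0.12, 2], [-2.74, 2.74]. Speed limits (rad/s): [2.22, 2.22, 3.01, 3.01, 3.14, 3.14, 3.14].

INTERFACE

Orientations are given as a unit quaternion [x, y, z, w].
In Python, from bench import bot gives the robot as it stands.
- The arm moves only by the shell command python3 -m inch 'ROWS' [FORCE]. ROWS is JSON, a list of rows, each a list of 7 numbers: the closure in counts, from 0 (fully open) to 255 (shut), then the shift along the tool's x, y, z in mm, then the turn, a rotation vector about the tool's x, y, z in rad. A call has 1 to 10 rows; each row is the pose to reach, as a shift and turn from the pose commanded when the call began, along the tool's axes at that moment; what a row does not reach only later rows make up. A row lasts 1/10 s, in which the tool goes at most 50 mm and 8.59 degrees, less where a joint would pass 70% of its speed; a pose out of reach is approached as far as the arm can. A call with a gripper value outside its range is refused whole. The fingers move at their own pace and stop on an object; FORCE is the grip in N (left out, the last holds). Time passes only in rows, so rows that repeat a pose let the fingers close. It gives the time, the measured TCP pose, the force, the opening and the grip force at its end, in the units of the state.
- bot.observe(): the state, without advancing time (a new reading comes with each control period).
- bot.snapshot(name): name is "scene" or "top" or "wrist"; returns the picture (384x512x3 uint8, blue, green, red); there is no depth.
- bot.camera_model(name): a dict with "fx", "fy", "cx", "cy" (pixels), "T" (4x4, takes a point from camera to world coordinates); the wrist camera has in their place "mount" (4x4, takes a point from camera to tool coordinates, whose origin is the TCP and whose axes are the flange's). Camera axes: x right, y down, z forward; pixel columns grow to the right and rows downward; lengths in m; the calibration is good to about 2 mm. A picture is of the moment at which its call begins: read the wrist's pose just before it. camera_model takes no time and is no camera call.
- bot.sign_off(): hands the job in; it is judged then, once.
The state is a dict: "time_s": time; "q": joint angles; "dq": joint speeds; "joint_efforts": joint torques, N m; "position": TCP position; "ee_rot": TCP orientation; "force": force on the tool from outside, world axes, zero at the start; "wrist_torque": the same for the moment, N m; "gripper_width": finger opening in m; "grasp_force": force on a finger pad.
Only numpy, scipy, OpenCV 4.12 (cv2) and the standard library are available. Lean on these libraries where they do the work, as an engineer would, in place of code of your own. Each camera call takes 0.05 s, during which the arm holds its last target. There are 200 camera calls.

TASK

The ring with the holes has passed inspection: at the station where it lies, push the orange status flag up from underneath with a fingertip and right over its pivot, until it lies flat on the other side with its green face up, then take the hand away. Only push the flag, lightly, and do not pinch it or force it. Leave the other station's flag orange as it is, and leave the ring, the block and everything else on the bench where it is.

Things in the scene. Friction and masses are not known exactly. Their poses are not given: they have to be found in the camera images.
- ring_station: fixed aluminium plate 190 (x) x 240 (y) x 12 mm; origin: centre of its underside; x points roughly to the robot's right (world -y), y away from the robot, z up. At y = -62 mm stands a grey post 84 mm wide (foot 50, column 22 mm along x) with the flag on a level pivot 95 mm above the bench; its two cheeks end 7 mm above the pivot line. Only the plate lies under the flag. The ring lies on it.
- ring_flag (a joint): angle of the flag at the ring's station (a steel flag plate 66 mm long, 64 mm wide, 4 mm thick (5.4 mm with its coloured faces)): 0 = lying level towards the robot's left (-x of the station), orange face up; 1.57 = standing straight up; 3.14 = lying level towards the robot's right (+x), green face up, on its stop. The joint has stops at 0 and 3.14 and enough friction to stay wherever it is left; moving it takes about 1 to 2 N at the free edge
- ring_pivot (a point): middle of the level pivot line of the ring's station's flag, 95 mm above the bench; fixed to the station: y runs along the pivot line, x is level and points roughly to the robot's right (the side to which the flag must go), z up
- ring_edge (a point): middle of the free edge of the ring's station's flag, 74 mm from the pivot line, at half the plate's thickness; the plate reaches from 8 to 74 mm from the pivot line and 32 mm to either side of this point. Turns with the flag: at joint value 0 its axes are those of the pivot point
- block_station: fixed aluminium plate 190 (x) x 240 (y) x 12 mm; origin: centre of its underside; x points roughly to the robot's right (world -y), y away from the robot, z up. At y = -62 mm stands a grey post 84 mm wide (foot 50, column 22 mm along x) with the flag on a level pivot 95 mm above the bench; its two cheeks end 7 mm above the pivot line. Only the plate lies under the flag. The block lies on it.
- block_flag (a joint): angle of the flag at the block's station (a steel flag plate 66 mm long, 64 mm wide, 4 mm thick (5.4 mm with its coloured faces)): 0 = lying level towards the robot's left (-x of the station), orange face up; 1.57 = standing straight up; 3.14 = lying level towards the robot's right (+x), green face up, on its stop. The joint has stops at 0 and 3.14 and enough friction to stay wherever it is left; moving it takes about 1 to 2 N at the free edge
- block_pivot (a point): middle of the level pivot line of the block's station's flag, 95 mm above the bench; fixed to the station: y runs along the pivot line, x is level and points roughly to the robot's right (the side to which the flag must go), z up
- block_edge (a point): middle of the free edge of the block's station's flag, 74 mm from the pivot line, at half the plate's thickness; the plate reaches from 8 to 74 mm from the pivot line and 32 mm to either side of this point. Turns with the flag: at joint value 0 its axes are those of the pivot point
- ring: machined aluminium ring with round holes in its wall, lying flat, 106 mm outside diameter, 32 mm high, 180 g, loose on the nest at the +y half of its station; origin: centre of its underside; to be left alone
- block: machined aluminium block 90 x 70 x 28 mm, 480 g, loose on the nest at the +y half of the other station; origin: centre of its underside; to be left alone
- caliper: steel caliper lying on the bench at the left, 190 mm long (x) and up to 70 mm wide, 12 mm high; origin near the middle of its beam, underside; to be left alone
- hub: stepped aluminium hub, 110 mm diameter at the foot, 88 mm high, standing at the far side; origin: centre of its underside; to be left alone
- oil_bottle: white bottle with a red cap, 56 mm diameter, 150 mm high, standing at the right; origin: centre of its underside; to be left alone
- driver: screwdriver with a blue handle, about 200 mm long and 30 mm thick, lying on the bench at the right; to be left alone

How it is judged:
By the outcome, as a careful person would: the job done as asked, in the order asked, and still so for the second after the job is handed in, with the robot touching nothing.
It also fails if it takes over 48 s, if anything falls off the work surface, if the arm or the gripper's body presses on something with over 40 N, if the wrist force passes 120 N, or if a joint passes its speed limit or range.

## Working session

There is one attempt and no reset: what is moved stays moved. The work goes in short steps, Python scripts to look and compute and a shell command to move; the robot and the scene stay as the last step left them, time stands still between calls to the robot, and variables do not carry over. Pictures are saved under pics/ and viewed, at most 10 in all, crops included, and the job is handed in when it is done.

```bash
mkdir -p pics; ls; python3 - <<'E'
from bench import bot
import cv2,numpy as np
s=bot.observe();print({k:np.round(v,3).tolist() for k,v in s.items()})
for n in("scene","top"):
    im=bot.snapshot(n);cv2.imwrite(f'pics/{n}0.png',im);m=bot.camera_model(n);print(n,m)
print(bot.camera_model("wrist"))
E
```

```text
pics
{'time_s': 0.0, 'q': [1.128, 0.435, 0.025, 1.574, -0.012, 1.134, -0.075], 'dq': [-0.001, 0.001, -0.0, -0.001, -0.001, -0.001, 0.001], 'joint_efforts': [-0.001, -67.047, 1.025, -31.621, 0.016, 0.012, 0.0], 'position': [0.208, -0.589, 0.23], 'ee_rot': [0.986, 0.169, -0.0, -0.001], 'force': [0.702, 0.463, 0.144], 'wrist_torque': [0.026, 0.042, 0.016], 'grasp_force': 0.0, 'gripper_width': 0.085}
scene {'fx': 380.2055322311583, 'fy': 380.2055322311583, 'cx': 253.1343957537251, 'cy': 195.17191194435063, 'T': array([[ 0.73854237,  0.50762939, -0.4436976 ,  1.22667716],
       [ 0.67418971, -0.56077612,  0.4806229 , -0.62251641],
       [-0.00483671, -0.65409674, -0.75639544,  1.1365587 ],
       [ 0.        ,  0.        ,  0.        ,  1.        ]])}
top {'fx': 460.0890079411129, 'fy': 460.0890079411129, 'cx': 258.25689894646865, 'cy': 194.7431785177049, 'T': array([[ 0.02130482, -0.99037916,  0.13673048,  0.37659218],
       [-0.99969494, -0.01939372,  0.01529422,  0.01262356],
       [-0.01249537, -0.13701461, -0.99049021,  1.87404922],
       [ 0.        ,  0.        ,  0.        ,  1.        ]])}
{'fx': 327.3857960616739, 'fy': 327.3857960616739, 'cx': 252.4316889029448, 'cy': 195.1339298709808, 'mount': array([[-9.14968727e-04, -9.62526899e-01, -2.71184683e-01,
         6.82906401e-02],
       [ 9.99999554e-01, -8.17149664e-04, -4.73624782e-04,
        -2.34005124e-04],
       [ 2.34278120e-04, -2.71184996e-01,  9.62527217e-01,
        -1.43206317e-01],
       [ 0.00000000e+00,  0.00000000e+00,  0.00000000e+00,
         1.00000000e+00]])}
```

View pics/scene0.png

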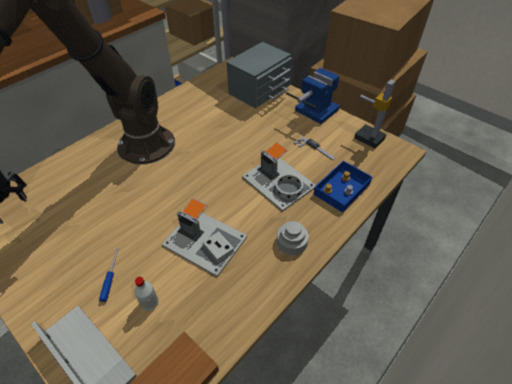

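View pics/top0.png

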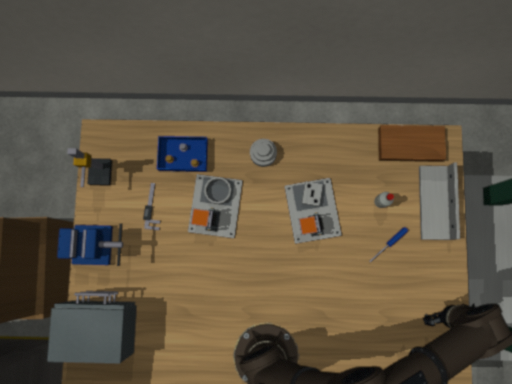

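The ring's station is the left one in the top view: plate about (190..242, 177..237), ring at (217,190), orange flag at (201,217). The block's station is at (313,210) with its flag at (309,226). Next I measure the ring station's flag and plate.

```bash
cat > h.py <<'E'
import numpy as np,cv2
from bench import bot
from scipy.spatial.transform import Rotation as R
def cam(n,s=None):
    m=bot.camera_model(n)
    if n=="wrist":
        T=np.eye(4);T[:3,:3]=R.from_quat(s["ee_rot"]).as_matrix();T[:3,3]=s["position"];m["T"]=T@m["mount"]
    return m
def cast(m,px,z):
    px=np.atleast_2d(px).astype(float);d=np.c_[(px[:,0]-m["cx"])/m["fx"],(px[:,1]-m["cy"])/m["fy"],np.ones(len(px))]@m["T"][:3,:3].T
    o=m["T"][:3,3];return o+d*((z-o[2])/d[:,2])[:,None]
def blobs(im,lo,hi,amin=60):
    k=cv2.inRange(cv2.cvtColor(im,cv2.COLOR_BGR2HSV),lo,hi)
    return [c for c in cv2.findContours(k,cv2.RETR_EXTERNAL,cv2.CHAIN_APPROX_NONE)[0] if cv2.contourArea(c)>amin]
E
python3 - <<'E'
from h import *
for n in("scene","top"):
    im=cv2.imread(f'pics/{n}0.png');m=cam(n)
    for c in blobs(im,(5,190,150),(14,255,255)):
        r=cv2.minAreaRect(c);b=cv2.boxPoints(r);w=cast(m,b,.0977)
        print(n,"orange",np.round(r[0],1),np.round(w.mean(0),4),np.round(w[:,:2],4).tolist())
im=cv2.imread('pics/top0.png');m=cam("top")
for c in blobs(im,(0,0,110),(179,60,255),800):
    r=cv2.minAreaRect(cv2.convexHull(c));w=cast(m,cv2.boxPoints(r),.012);print("plate",np.round(r[0],0),np.round(w.mean(0),4),np.round(w[:,:2],4).tolist(),[round(np.linalg.norm(w[i]-w[i-1]),3) for i in range(4)])
E
```

```text
scene orange [193.8 207.9] [ 0.5021 -0.1457  0.0977] [[0.4859, -0.1787], [0.4582, -0.1246], [0.5195, -0.113], [0.5451, -0.1665]]
scene orange [275.8 150.2] [0.5234 0.2755 0.0977] [[0.5005, 0.2481], [0.4918, 0.3176], [0.547, 0.302], [0.5542, 0.2343]]
top orange [307.8 224.9] [ 0.508  -0.1536  0.0977] [[0.5287, -0.1249], [0.5378, -0.1736], [0.4873, -0.1823], [0.4782, -0.1337]]
top orange [199.7 217. ] [0.5302 0.2652 0.0977] [[0.5079, 0.2935], [0.5587, 0.2883], [0.5524, 0.2369], [0.5017, 0.2422]]
plate [502. 238.] [ 0.4811 -0.9411  0.012 ] [[0.6104, -0.9135], [0.6118, -0.9819], [0.3518, -0.968], [0.3504, -0.901]] [np.float64(0.26), np.float64(0.068), np.float64(0.26), np.float64(0.067)]
plate [312. 210.] [ 0.5759 -0.1795  0.012 ] [[0.6755, -0.0622], [0.7147, -0.2516], [0.4759, -0.2952], [0.4376, -0.1091]] [np.float64(0.242), np.float64(0.193), np.float64(0.243), np.float64(0.19)]
plate [215. 206.] [0.586  0.2187 0.012 ] [[0.4773, 0.3253], [0.718, 0.3011], [0.6942, 0.1105], [0.4546, 0.1379]] [np.float64(0.189), np.float64(0.242), np.float64(0.192), np.float64(0.241)]
plate [435. 202.] [ 0.6178 -0.6743  0.012 ] [[0.7655, -0.6195], [0.7708, -0.73], [0.4701, -0.728], [0.4648, -0.6198]] [np.float64(0.301), np.float64(0.111), np.float64(0.301), np.float64(0.108)]
```

```bash
cat >> h.py <<'E'
C=np.array([.586,.2187]);a=np.radians(-6.1)
def frame():
    Y=np.array([np.cos(a),np.sin(a),0]);X=np.array([Y[1],-Y[0],0]);return X,Y,np.array([C[0],C[1],.095])-.062*Y
def orient(tilt):   # tool x along station y, tool z down, tilted to station +x
    X,Y,P=frame();t=np.radians(tilt);z=np.sin(t)*X-np.array([0,0,np.cos(t)]);return np.c_[Y,np.cross(z,Y),z]
def row(p,Rm,s=None):
    s=s or bot.observe();R0=R.from_quat(s["ee_rot"]).as_matrix()
    return np.round(R0.T@(np.array(p)-s["position"])*1000,1).tolist(),np.round(R.from_matrix(R0.T@Rm).as_rotvec(),3).tolist()
def st(x,y,z):  # station coordinates about pivot (mm), z above bench
    X,Y,P=frame();return (P+X*x/1000+Y*y/1000)*[1,1,0]+[0,0,z/1000]
E
python3 - <<'E'
from h import *
print(frame())
print(row([.45,-.25,.30],orient(0)))
E
```

```text
(array([-0.10626407, -0.99433794,  0.        ]), array([ 0.99433794, -0.10626407,  0.        ]), array([0.52435105, 0.22528837, 0.095     ]))
([341.0, -239.0, -69.1], [-0.001, 0.0, 0.446])
```

```bash
python3 -m inch '[[100,0,0,-30,0,0,0],[255,35,-24,-60,0,0,0.05],[255,80,-54,-69,0,0,0.1],[255,120,-84,-69,0,0,0.16],[255,165,-115,-69,0,0,0.22],[255,205,-144,-69,0,0,0.28],[255,245,-172,-69,0,0,0.34],[255,285,-200,-69,0,0,0.4],[255,320,-225,-69,0,0,0.446],[255,341,-239,-69,0,0,0.446]]' 30; python3 - <<'E'
from h import *
print(row(st(-190,0,300),orient(0)))
E
```

```text
time_s: 1.1
position: [0.4523, -0.2457, 0.3002]
ee_rot: [0.999, -0.051, 0.0, -0.001]
force: [0.1, -0.0, 0.0]
gripper_width: -0.0002
grasp_force: 0.0
([24.0, -665.9, 1.2], [-0.002, -0.0, 0.004])
```

```bash
python3 -m inch '[[255,2,-45,0,0,0,0],[255,4,-90,0,0,0,0],[255,6,-135,0,0,0,0],[255,8,-180,0,0,0,0],[255,10,-225,0,0,0,0],[255,12,-270,0,0,0,0],[255,14,-315,0,0,0,0],[255,16,-360,0,0,0,0],[255,18,-400,0,0,0,0],[255,20,-440,0,0,0,0]]'; python3 - <<'E'
from h import *
s=bot.observe();im=bot.snapshot("wrist");cv2.imwrite('pics/w1.png',im);m=cam("wrist",s)
for c in blobs(im,(3,170,100),(16,255,255),200):
    r=cv2.minAreaRect(c);w=cast(m,cv2.boxPoints(r),.0977);print(r,np.round(w.mean(0),4),np.round(w[:,:2],4).tolist())
X,Y,P=frame();print("expect flag centre",st(-41,0,97.7))
print(row(st(-190,0,250),orient(45)))
E
```

```text
time_s: 2.1
position: [0.5165, 0.1867, 0.3]
ee_rot: [0.999, -0.053, -0.0, 0.0]
force: [0.7, -0.5, 0.8]
gripper_width: -0.0005
grasp_force: 0.0
((171.77842712402344, 164.23931884765625), (56.650421142578125, 55.80489730834961), 87.79740142822266) [0.5301 0.272  0.0977] [[0.5624, 0.297], [0.5584, 0.2388], [0.4977, 0.2456], [0.5018, 0.3067]]
expect flag centre [0.52870787 0.26605623 0.0977    ]
([6.8, -221.3, 50.9], [-0.79, -0.002, 0.007])
```

View pics/w1.png

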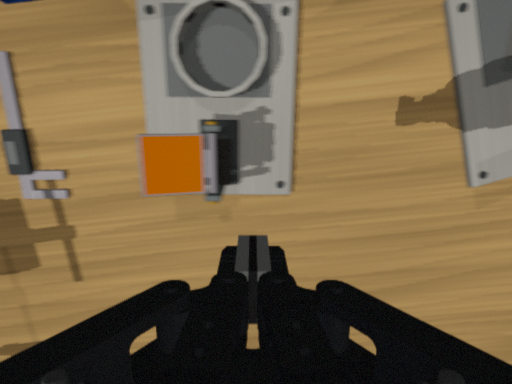

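The wrist view shows the orange flag at (172,164) next to the grey post (212,160), the ring at (218,47), and the caliper jaw ending near (68,193). The flag sits about 4 mm further left than I estimated, so I shift the pivot.

```bash
sed -i 's/\.2187/.2227/' h.py; python3 -m inch '[[255,1,-45,0,0,0,0],[255,2,-90,0,-0.1,0,0],[255,3,-130,5,-0.25,0,0],[255,4,-165,15,-0.4,0,0],[255,5,-195,30,-0.55,0,0],[255,7,-225,45,-0.7,0,0.005],[255,7,-225,50,-0.79,0,0.007],[255,7,-225,50,-0.79,0,0.007],[255,7,-225,50,-0.79,0,0.007]]'; python3 - <<'E'
from h import *
print(np.round(bot.observe()["q"],2))
for x,z in((-140,110),(-110,50),(-64,45)):print(x,z,row(st(x,0,z),orient(45)))
E
```

```text
time_s: 3.05
position: [0.5472, 0.4087, 0.2484]
ee_rot: [0.92, -0.052, -0.019, 0.387]
force: [0.5, 0.5, 0.6]
gripper_width: 0.0002
grasp_force: 0.0
[-1.03  0.98  0.31  0.81  0.24  2.   -2.42]
-140 110 ([-4.2, -70.4, 125.9], [0.011, 0.0, -0.007])
-110 50 ([-4.3, -92.3, 189.3], [0.011, 0.0, -0.007])
-64 45 ([-4.1, -63.7, 225.7], [0.011, 0.0, -0.007])
```

```bash
python3 -m inch '[[255,-1,-20,40,0,0,0],[255,-2,-40,75,0,0,0],[255,-3,-60,110,0,0,0],[255,-4,-75,145,0,0,0],[255,-4,-88,175,0,0,0],[255,-4,-92,189,0,0,0],[255,-4,-92,189,0,0,0],[255,-4,-92,189,0,0,0]]'; python3 - <<'E'
from h import *
s=bot.observe();print(np.round(s["q"],2));print(row(st(-64,0,45),orient(45)))
X,Y,P=frame();d=s["position"]-P;print("station xyz",d@X,d@Y,s["position"][2])
cv2.imwrite('pics/s2.png',bot.snapshot("scene")[110:260,180:380].repeat(3,0).repeat(3,1))
E
```

```text
time_s: 3.85
position: [0.5369, 0.3402, 0.0535]
ee_rot: [0.922, -0.053, -0.02, 0.383]
force: [0.3, 1.2, -0.6]
gripper_width: -0.0002
grasp_force: 0.0
[-1.    1.03  0.26  1.2   0.23  1.57 -2.55]
([-0.5, 27.6, 39.7], [0.002, 0.002, -0.007])
station xyz -0.11164871176537419 0.0007177881262275081 0.053475451063250724
```

View pics/s2.png

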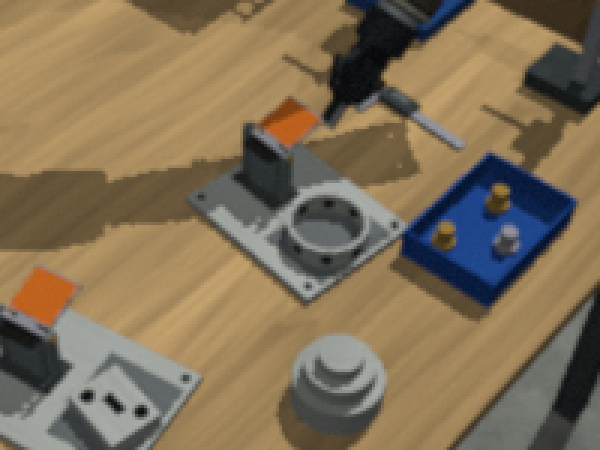

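The tilted fingertip is at about (330,115) in the crop, just outside the flag's free edge at (318,120) and below it. It is clear of the caliper.

```bash
python3 -m inch '[[255,0,5,10,0,0,0],[255,0,12,20,0,0,0],[255,0,20,30,0,0,0],[255,0,28,40,0,0,0],[255,0,28,40,0,0,0],[255,0,28,40,0,0,0]]'; cat > plan.py <<'E'
from h import *
s=bot.observe();X,Y,P=frame();p=(s["position"]-P);cur=np.array([p@X,p[2]])*1000
print("now",cur.round(1),p@Y,"F",s["force"].round(1))
h=10;t=np.pi/4;d=np.array([np.sin(t),-np.cos(t)]);n=np.array([np.cos(t),np.sin(t)]);al=np.pi/2-t
for D in range(0,181,10):
    f=np.radians(D);F=np.array([-np.cos(f),np.sin(f)]);m=np.array([-np.sin(f),-np.cos(f)])
    T=74*F+2.7*m-h*n+24*d if f<al else 50*F+(2.7+h*abs(n@m))*m
    Rm=R.from_quat(s["ee_rot"]).as_matrix();v=Rm.T@((T-cur)[0]*X+(T-cur)[1]*np.array([0,0,1]))
    print(D,T.round(0),v.round(1))
E
python3 plan.py
```

```text
time_s: 4.5
position: [0.5315, 0.2929, 0.0448]
ee_rot: [0.922, -0.052, -0.02, 0.383]
force: [-0.2, -0.0, -0.6]
gripper_width: -0.0003
grasp_force: 0.0
now [-64.1 -50.2] 0.00030755317586584133 F [-0.2 -0.  -0.6]
0 [-64. -27.] [  0.1  16.6 -16.6]
10 [-63. -14.] [  0.1  26.2 -25.2]
20 [-61.  -1.] [  0.2  37.2 -32.1]
30 [-56.  11.] [  0.3  49.1 -36.9]
40 [-49.  21.] [  0.4  61.8 -39.6]
50 [-42.  30.] [  0.4  72.7 -41. ]
60 [-36.  37.] [  0.5  81.9 -41.5]
70 [-28.  43.] [  0.6  91.4 -40.3]
80 [-19.  47.] [  0.6 100.7 -37.2]
90 [-10.  50.] [  0.7 109.3 -32.2]
100 [ 0. 51.] [  0.7 117.  -25.6]
110 [11. 49.] [  0.8 123.2 -17.4]
120 [20. 46.] [  0.8 127.8  -8. ]
130 [29. 41.] [  0.9 130.3   2.2]
140 [36. 35.] [  0.9 130.9  10.9]
150 [41. 30.] [  0.9 130.4  17.9]
160 [45. 24.] [  0.9 129.   24.9]
170 [48. 17.] [  0.9 126.5  31.8]
180 [50. 10.] [  0.9 123.   38.5]
```

```bash
python3 -m inch '[[255,0,8,-8,0,0,0],[255,0,17,-17,0,0,0],[255,0,21,-21,0,0,0],[255,0,26,-25,0,0,0],[255,0,32,-29,0,0,0],[255,0,37,-32,0,0,0],[255,0,43,-35,0,0,0],[255,0,49,-37,0,0,0],[255,0,49,-37,0,0,0]]'; python3 plan.py; python3 - <<'E'
from h import *
cv2.imwrite('pics/s3.png',bot.snapshot("scene")[110:220,220:360].repeat(4,0).repeat(4,1))
E
```

```text
time_s: 5.4
position: [0.5301, 0.283, 0.1055]
ee_rot: [0.922, -0.053, -0.02, 0.384]
force: [-0.3, -0.1, 0.4]
gripper_width: 0.0002
grasp_force: 0.0
now [-54.   10.5] 4.3394344108079255e-05 F [-0.3 -0.1  0.4]
0 [-64. -27.] [ -0.2 -33.5  19. ]
10 [-63. -14.] [ -0.1 -23.9  10.4]
20 [-61.  -1.] [ -0.1 -13.    3.6]
30 [-56.  11.] [-0.  -1.  -1.2]
40 [-49.  21.] [ 0.1 11.7 -3.8]
50 [-42.  30.] [ 0.2 22.5 -5.2]
60 [-36.  37.] [ 0.2 31.8 -5.8]
70 [-28.  43.] [ 0.3 41.3 -4.5]
80 [-19.  47.] [ 0.4 50.5 -1.4]
90 [-10.  50.] [ 0.4 59.2  3.6]
100 [ 0. 51.] [ 0.5 66.9 10.3]
110 [11. 49.] [ 0.6 73.1 18.5]
120 [20. 46.] [ 0.6 77.6 27.9]
130 [29. 41.] [ 0.7 80.1 38. ]
140 [36. 35.] [ 0.7 80.7 46.7]
150 [41. 30.] [ 0.7 80.2 53.8]
160 [45. 24.] [ 0.7 78.8 60.8]
170 [48. 17.] [ 0.7 76.3 67.7]
180 [50. 10.] [ 0.7 72.7 74.4]
```

View pics/s3.png

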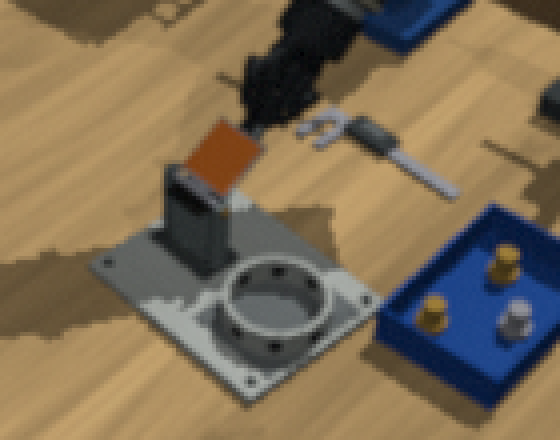

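The flag at (222,155) is tilted up with the fingertip beneath its free edge, and the measured force is negligible. I continue past the vertical.

```bash
python3 -m inch '[[255,0,6,-3,0,0,0],[255,0,12,-4,0,0,0],[255,0,18,-5,0,0,0],[255,0,25,-5,0,0,0],[255,0,32,-6,0,0,0],[255,0,38,-5,0,0,0],[255,0,45,-3,0,0,0],[255,0,52,0,0,0,0],[255,0,59,4,0,0,0],[255,0,59,4,0,0,0]]'; python3 plan.py; python3 - <<'E'
from h import *
cv2.imwrite('pics/s4.png',bot.snapshot("scene")[110:220,220:360].repeat(4,0).repeat(4,1))
E
```

```text
time_s: 6.45
position: [0.5248, 0.2378, 0.1443]
ee_rot: [0.921, -0.053, -0.021, 0.385]
force: [0.5, 0.1, -0.4]
gripper_width: -0.0002
grasp_force: 0.0
now [-8.5 49.3] -0.0004616215009378476 F [ 0.5  0.1 -0.4]
0 [-64. -27.] [ -0.7 -93.2  13.9]
10 [-63. -14.] [ -0.6 -83.5   5.3]
20 [-61.  -1.] [ -0.6 -72.6  -1.5]
30 [-56.  11.] [ -0.5 -60.6  -6.3]
40 [-49.  21.] [ -0.4 -47.9  -8.9]
50 [-42.  30.] [ -0.3 -37.  -10.3]
60 [-36.  37.] [ -0.2 -27.8 -10.8]
70 [-28.  43.] [ -0.2 -18.3  -9.5]
80 [-19.  47.] [-0.1 -9.  -6.4]
90 [-10.  50.] [-0.  -0.4 -1.4]
100 [ 0. 51.] [0.1 7.2 5.3]
110 [11. 49.] [ 0.1 13.5 13.5]
120 [20. 46.] [ 0.2 18.  22.9]
130 [29. 41.] [ 0.3 20.5 33. ]
140 [36. 35.] [ 0.3 21.1 41.8]
150 [41. 30.] [ 0.3 20.6 48.8]
160 [45. 24.] [ 0.3 19.1 55.8]
170 [48. 17.] [ 0.3 16.6 62.7]
180 [50. 10.] [ 0.3 13.  69.4]
```

View pics/s4.png

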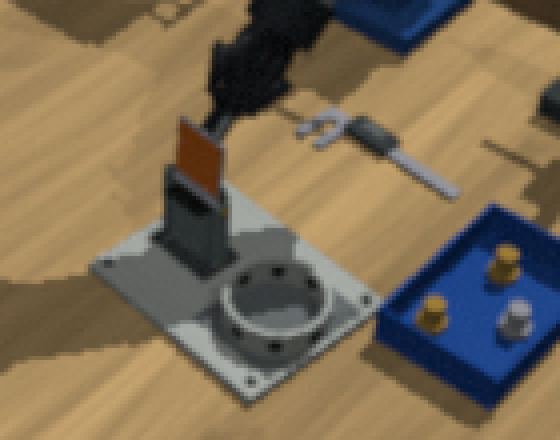

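The flag now stands upright at (200,160) with the fingertip on its far side, which is the green face. I continue down to about 165°.

```bash
python3 -m inch '[[255,0,4,2,0,0,0],[255,0,8,6,0,0,0],[255,0,13,13,0,0,0],[255,0,16,18,0,0,0],[255,0,18,23,0,0,0],[255,0,20,30,0,0,0],[255,0,21,37,0,0,0],[255,0,21,43,0,0,0],[255,0,21,49,0,0,0],[255,0,19,55,0,0,0]]'; python3 plan.py | grep -E "now|180"; python3 - <<'E'
from h import *
cv2.imwrite('pics/s5.png',bot.snapshot("scene")[110:220,220:360].repeat(4,0).repeat(4,1))
E
```

```text
time_s: 7.5
position: [0.5189, 0.1868, 0.1181]
ee_rot: [0.921, -0.053, -0.02, 0.384]
force: [-0.3, -0.5, 0.8]
gripper_width: 0.0
grasp_force: 0.5
now [42.8 23.1] -0.0008885443240660316 F [-0.3 -0.5  0.8]
180 [50. 10.] [ 0.  -4.4 14.5]
```

View pics/s5.png

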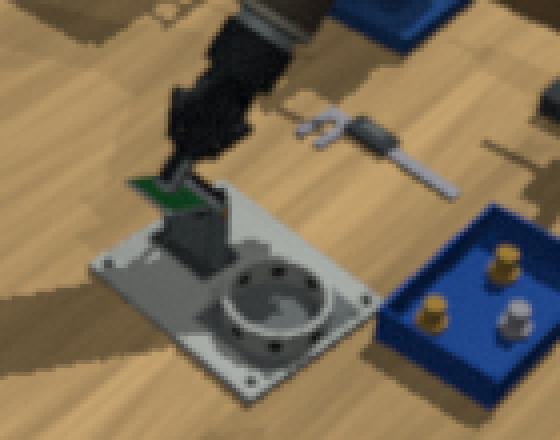

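The green face is up at (170,193), nearly level. I finish the last part gently and watch the force for the stop.

```bash
python3 -m inch '[[255,0,-1,4,0,0,0],[255,0,-3,8,0,0,0],[255,0,-4,12,0,0,0],[255,0,-4.5,13.5,0,0,0],[255,0,-4.5,13.5,0,0,0],[255,0,-4.5,13.5,0,0,0]]'; python3 plan.py | grep now;  python3 -m inch '[[255,0,-0.7,0.7,0,0,0],[255,0,-0.7,0.7,0,0,0]]'; python3 plan.py | grep now
```

```text
time_s: 8.15
position: [0.5183, 0.1808, 0.1057]
ee_rot: [0.921, -0.052, -0.02, 0.384]
force: [0.3, 0.2, -0.6]
gripper_width: 0.0002
grasp_force: 0.0
now [48.8 10.7] -0.0009067912544888194 F [ 0.3  0.2 -0.6]
time_s: 8.35
position: [0.5183, 0.1808, 0.1047]
ee_rot: [0.922, -0.052, -0.02, 0.384]
force: [0.2, 0.9, -0.0]
gripper_width: 0.0002
grasp_force: 0.2
now [48.8  9.7] -0.0008430815875566464 F [ 0.2  0.9 -0. ]
```

```bash
python3 -m inch '[[255,0,-0.7,0.7,0,0,0],[255,0,-0.7,0.7,0,0,0]]'|grep force;python3 -m inch '[[255,0,-0.7,0.7,0,0,0],[255,0,-0.7,0.7,0,0,0]]'|grep force;  python3 plan.py | grep now;python3 - <<'E'
from h import *
cv2.imwrite('pics/s6.png',bot.snapshot("scene")[135:185,235:305].repeat(8,0).repeat(8,1))
E
```

```text
force: [0.8, -0.2, 0.6]
grasp_force: 0.3
force: [-0.2, 0.1, 0.8]
grasp_force: 0.3
now [48.9  7.6] -0.0009142388586747168 F [-0.2  0.1  0.8]
```

View pics/s6.png

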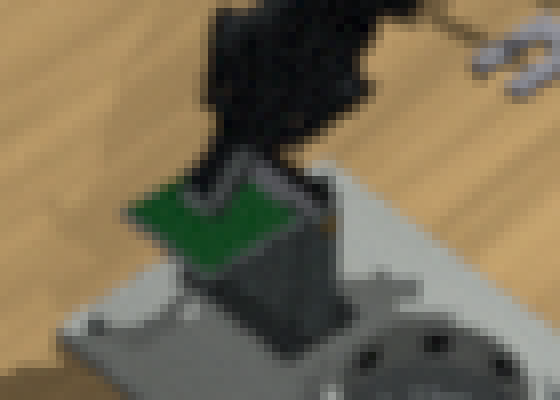

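The green face at (215,225) looks level, but there is no stop force yet, so I keep going in 1 mm steps.

```bash
for i in 1 2; do python3 -m inch '[[255,0,-0.7,0.7,0,0,0],[255,0,-0.7,0.7,0,0,0]]'|grep -E "^force|posi"; done
```

```text
position: [0.5182, 0.1808, 0.1017]
force: [0.6, 0.5, 1.6]
position: [0.5183, 0.1807, 0.1013]
force: [-1.1, 0.2, 6.2]
```

```bash
python3 -m inch '[[255,0,-0.7,0.7,0,0,0],[255,0,-0.7,0.7,0,0,0]]'|grep -E "^force|posi"
```

```text
position: [0.5183, 0.1807, 0.1009]
force: [-1.5, 1.4, 12.8]
```

It is on the stop: the force is rising and the tip has stopped moving. I retreat straight up, then back.

```bash
python3 -m inch '[[255,0,4,-4,0,0,0],[255,0,12,-12,0,0,0],[255,0,25,-25,0,0,0],[255,0,40,-40,0,0,0],[255,0,60,-60,0,0,0],[255,0,75,-90,0,0,0],[255,0,85,-120,0,0,0],[255,0,90,-150,0,0,0],[255,0,90,-170,0,0,0],[255,0,90,-170,0,0,0]]'; python3 - <<'E'
from h import *
s=bot.observe();w=bot.snapshot("wrist");im=bot.snapshot("scene");t=bot.snapshot("top")
cv2.imwrite('pics/f.png',np.hstack([im[110:240,160:360].repeat(2,0).repeat(2,1),t[150:280,160:360].repeat(2,0).repeat(2,1)]))
for n,i in(("scene",im),("top",t)):
    m=cam(n)
    for c in blobs(i,(45,120,40),(80,255,255),40):
        w=cast(m,cv2.boxPoints(cv2.minAreaRect(c)),.0977);print(n,np.round(w.mean(0),4),[round(np.linalg.norm(w[k]-w[k-1]),3) for k in range(4)])
print(st(41,0,97.7))
E
```

```text
time_s: 10.4
position: [0.5247, 0.2401, 0.2858]
ee_rot: [0.922, -0.052, -0.019, 0.382]
force: [0.2, 0.7, -0.4]
gripper_width: 0.0
grasp_force: 0.0
scene [0.5219 0.1888 0.0977] [np.float64(0.056), np.float64(0.069), np.float64(0.058), np.float64(0.067)]
top [ 0.1009 -0.8744  0.0977] [np.float64(0.061), np.float64(0.026), np.float64(0.061), np.float64(0.026)]
top [0.5194 0.1842 0.0977] [np.float64(0.055), np.float64(0.055), np.float64(0.055), np.float64(0.055)]
top [ 0.6545 -0.9018  0.0977] [np.float64(0.064), np.float64(0.095), np.float64(0.064), np.float64(0.095)]
[0.51999422 0.18852052 0.0977    ]
```

View pics/f.png

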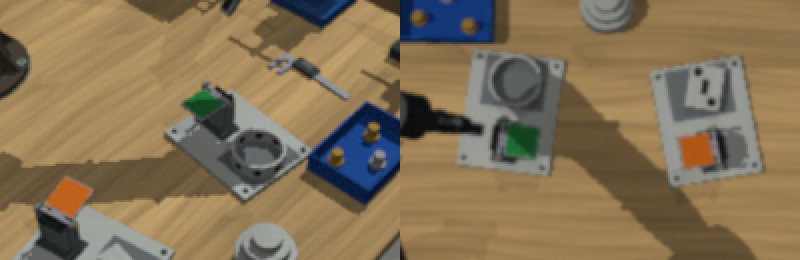

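The ring station's flag lies green side up at (522,140), level on the far side. The block station's flag is still orange at (697,150), the ring and block have not moved, and the hand is clear.

```bash
python3 -c "
from bench import bot
print(bot.sign_off())"
```

```text
the job is handed in; nothing more can be done
None
```

I pushed the ring station's flag over onto its stop, green face up, with about 13 N of fingertip force once it was on the stop. The block station's flag is still orange, nothing else appears to have moved, the hand is clear, and I handed the job in at about 10.5 s.

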